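Hook and lock the missing shelf bracket

ROBOT

A 6-joint arm with a two-finger parallel gripper is mounted at the origin on the work surface. World frame = base frame: x ahead of the robot, y to its left, z up, the work surface at z = 0. Lengths are in m, angles in rad, forces in N, time in s.
With the tool pointing down it reaches from about 0.35 to 0.775 m from the base axis. Payload 5.5 kg.
Tool frame: the origin (TCP) lies at the very end of the fingers, on their centre line; the grasp point (between the pads) lies 19 mm behind it; z points along the fingers, y is the line along which they close (so a half turn about z gives the same grasp; the last joint's range is limited). The gripper opens to 85 mm and grips with 20 to 120 N. Pads are 22 mm wide; open, the fingers measure 114 mm over their backs; the gripper's body (76 mm by 85 mm) begins 54 mm behind the grasp point. The pads swing forward as they close: fully open they stand 13 mm farther back than shut.
Start: joints at [1.174, 0.313, 0.046, 1.304, 0, 1.431], TCP at [0.146, 0.556, 0.199] pointing down, gripper open.
Joint ranges: [-2.76, 2.76], [-0.86, 1.69], [-1.03, 1.26], [-2.2, 2.34], [-1.47, 1.5], [-3.14, 3.14]. Speed limits (rad/s): [2.57, 2.57, 3.14, 3.14, 3.14, 3.14].

INTERFACE

Orientations are given as a unit quaternion [w, x, y, z].
In Python, from workcell import env, cams, ticket, spotter gives the robot as it stands.
- The arm moves only by the tool jog_arm, never from a script. Its argument "increments" is a list that holds one entry, the list of rows, each a list of 7 numbers: the shift along the tool's x, y, z in units of 0.25 m (1.0 is 0.25 m), then the turn, a rotation vector about the tool's x, y, z in units of 180 degrees (1.0 is 180 degrees), then the closure in counts, from 0 (fully open) to 255 (shut). A call has 1 to 20 rows; each row shifts and turns the commanded pose from where the row before left it, along the tool's axes as they then stand; what a row does not reach is not made up. A row lasts 1/10 s, in which the tool goes at most 50 mm and 8.59 degrees, less where a joint would pass 70% of its speed; a pose out of reach is approached as far as the arm can. A call with a number of a shift or a turn outside -1 to 1 is refused whole. A call with a gripper value outside its range is refused whole. The fingers move at their own pace and stop on an object; "force" is the grip in N (left out, the last holds). Time passes only in rows, so rows that do not move let the fingers close. It gives the time, the measured TCP pose, the force, the opening and the grip force at its end, in the units of the state.
- env.get_state(): the state, without advancing time (a new reading comes with each control period).
- cams.read_camera(name): name is "scene" or "top" or "wrist"; returns a dict with "pixels" (400x640x3 uint8, red, green, blue), "fx", "fy", "cx", "cy" (pixels), "xyz" and "attitude" of the camera in the world; the wrist camera has in their place "mount" (4x4, takes a point from camera to tool coordinates, whose origin is the TCP and whose axes are the flange's). Camera axes: x right, y down, z forward; pixel columns grow to the right and rows downward; lengths in m; the calibration is good to about 2 mm. A picture is of the moment at which its call begins: read the wrist's pose just before it. There is no depth.
- ticket.hand_in(): hands the job in; it is judged then, once.
Trained networks look in the newest picture that a camera, given by its name, has taken for a name from the list of things; names that differ only in an ending like _2 or _b are one class to them, and where a whole thing is asked for, a point or a joint stands for the part that bears it (a point fixed in the world has none). Each returns a list of dicts, best first, with "conf" (0 to 1); they miss things now and then, are a little off and sometimes report something else, mostly with a low value. They report only what shows in the picture. A call takes as long as a camera call. They do not tell look-alikes from the thing itself.
- spotter.find_in(target, camera): "uv" ([column, row] in pixels, amid what is visible of it).
- spotter.cut_out(target, camera): "region" (400x640 bool, what is visible of it) and "uv" ([column, row] in pixels, amid what is visible of it).
- spotter.landmark_of(target, camera): "uv" ([column, row] in pixels: a listed point, or the origin of a listed thing).
The state is a dict: "clock": time; "joint_pos": joint angles; "qvel": joint speeds; "tau": joint torques, N m; "tcp_pos": TCP position; "orientation": TCP orientation; "wrist_force": force on the tool from outside, world axes, zero at the start; "ft_torque": the same for the moment, N m; "finger_gap": finger opening in m; "grip_force": force on a finger pad.
Only numpy, scipy, OpenCV 4.12 (cv2) and the standard library are available. Lean on these libraries where they do the work, as an engineer would, in place of code of your own. Each camera call takes 0.05 s, during which the arm holds its last target. There are 200 camera calls.

TASK

The small cupboard insert on the worktop needs its second shelf bracket so that the shelf can go back in. Pick up the loose bracket, feel for the slots of the empty upright and hook both claws through until the spine lies against it, let the bracket down so that it hangs, then press it down by its tab until it is fully home and the spring catch has sprung out over its rung. Never force or pry it (keep contact with the upright well below 50 N), leave the mug, the pepper mill and the bowl where they are, and let go.

Things in the scene. Friction and masses are not known exactly. Their poses are not given: they have to be found in the camera images.
- bracket_grip (a point): Grasp point of the loose steel shelf bracket (about 0.35 kg), an L standing upright: x along the arm to the claws, y sideways, z up. Inverted-T arm 140 mm long: foot flange 36 mm wide, 4 thick; on it a rib 10 mm thick, gripped across y from above, tips above the flange. Point: mid-rib, 80 mm behind the spine's back face, 28 above the underside. Rib: 36 to 136 mm behind that face, top at 42 mm.
- bracket: The same bracket: origin at the bottom of the spine's back face, mid-width (80 mm in +x from point bracket_grip, 28 mm below it), same axes. The spine is an upright plate 30 mm wide, 104 high, 6 thick (x -6 to 0), pierced by two windows 18 mm wide, z 29 to 48 and z 53 to 68 mm; the rung between them is z 48 to 53. The claws stick out of its back face, a press tab out of its front at the top.
- claw_low (a point): Root of the lower claw, on the spine's back face, mid-width, at the underside of the claw's neck (20 mm above the bracket's underside); the upper claw is alike, 68 mm higher. Each claw is 8 mm thick in y and sticks out 11 mm in +x: a neck 8 mm high whose last 5 mm carry a tooth reaching 18 mm below the neck; the 6 mm gap between spine and tooth takes the upright's 4 mm web.
- seat (a point): Nominal seat on the front face of the empty upright, mid-width, 60 mm above the worktop: where the origin of body bracket ends, axes parallel, if the slotted strip sits exactly at its nominal place. x points into the upright (the way the claws are pushed), y sideways, z up. The readings follow the upright's back plate, not the strip: see point slot_low.
- upright_bare: The empty upright, an aluminium channel 34 mm wide, top 200 mm above the worktop; origin at worktop height below its front face, mid-width, axes as point seat. Its front strip (4 mm thick) has two slots 11 mm wide, nominally z 80 to 110 and 148 to 178 mm, open 16 mm behind. A back panel 206 mm high stands 24 mm behind the front face; a floor board 18 mm thick reaches 88 mm out in front.
- catch (a joint): Spring catch of the empty upright, metres pressed in: 0 fully out, at most 0.009. A 12 mm wide wedge between the slots, 4 mm proud, flat underneath (nominally 114 mm up), sloping back to nothing 8 mm higher. With the claws in, the bracket drops 6 mm freely (its teeth then hold it); then the rung pushes the catch in (about 8 to 14 N on the tab) until it springs out above the rung near the bottom.
- upright_fitted: The second upright, 180 mm beside the empty one, same make, with an identical bracket already fitted at the same height (fixed; its arm reaches 140 mm out in front); origin and axes as body upright_bare. Either upright may be the one nearer the robot.
- mug: Bystander: stoneware mug, 80 mm across, 105 mm high; origin at the centre of its underside.
- mill: Bystander: dark wooden pepper mill, 58 mm across, 198 mm high; origin at the centre of its underside.
- bowl: Bystander: cream bowl, 120 mm across, 65 mm high; origin at the centre of its underside.
- press_tab (a point): On top of the bracket's press tab, a level tongue 30 mm wide that sticks out 32 mm from the spine's back face over the arm, its top 104 mm above the underside; this point is mid-width, 18 mm in front of the back face. Pushing down here drives the bracket home without prying; pushing down far out on the arm pries the claws and raises the contact forces three- or fourfold.
- slot_low (a point): Nominal centre of the lower slot (95 mm above the worktop), on the front face. The strip with both slots and the catch is clamped up to 5 mm sideways and 4 mm up or down off nominal; no reading shows it: feel for it. Claws pass with the bracket's origin 18 to 22 mm above the true seat, within 1.5 mm sideways, then drop 20 mm to a rigid stop. If they miss, they stop 11 mm short of the face.
Things that resemble listed ones, but are neither listed nor needed, are in the scene too. What is shaped like the bracket but green or purple is not meant.

How it is judged:
By the outcome, as a careful person would: the job done as asked, in the order asked, and still so for the second after the job is handed in, with the robot touching nothing.
It also fails if it takes over 72 s, if anything falls off the work surface, if the arm or the gripper's body presses on something with over 40 N, if the wrist force passes 120 N, or if a joint passes its speed limit or range.

## Working session

There is one attempt and no reset: what is moved stays moved. The work goes in short steps, Python scripts to look and compute and a tool call to move; the robot and the scene stay as the last step left them, time stands still between calls to the robot, and variables do not carry over. Pictures are saved under pics/ and viewed, at most 10 in all, crops included, and the job is handed in when it is done.

Besides the shell and the picture viewer there is one more tool, called after ">>>" in YAML: its name, and indented under it one key for each argument. jog_arm: Moves the arm, as the interface text tells. Shifts and turns lie within -1 to 1; 1 stands for 0.25 m of shift or 180 degrees of turn. Its arguments: {"type":"object","properties":{"increments":{"type":"array"},"force":{"type":"number"}},"required":["increments"]}

```bash
mkdir -p pics; ls; python3 - <<'E'
from workcell import env,cams,ticket,spotter
import cv2,numpy as np
s=env.get_state();print({k:np.round(v,3).tolist() for k,v in s.items()})
for c in ["scene","top","wrist"]:
    d=cams.read_camera(c);cv2.imwrite(f"pics/{c}0.png",d["pixels"][:,:,::-1])
    print(c,[(k,np.round(v,4).tolist()) for k,v in d.items() if k!="pixels"])
    for t in ["bracket_grip","bracket","claw_low","seat","upright_bare","upright_fitted","mug","mill","bowl","press_tab","slot_low"]:
        print(t,[(np.round(r["uv"],1).tolist(),round(r["conf"],2)) for r in spotter.landmark_of(t,c)])
E
```

```text
pics
{'clock': 0.0, 'joint_pos': [1.174, 0.314, 0.045, 1.304, 0.0, 1.431], 'qvel': [0.001, 0.001, 0.0, -0.001, 0.002, -0.001], 'tau': [-0.0, -48.063, 29.853, 0.02, -0.0, 0.0], 'tcp_pos': [0.146, 0.556, 0.198], 'orientation': [-0.0, 0.128, 0.992, -0.001], 'wrist_force': [-0.28, 0.125, -0.552], 'ft_torque': [0.007, 0.037, -0.017], 'grip_force': 0.0, 'finger_gap': 0.086}
scene [('fx', 443.0945), ('fy', 443.0945), ('cx', 320.1177), ('cy', 204.67), ('xyz', [1.0886, 0.5913, 0.7268]), ('attitude', [-0.1797, 0.3627, 0.8263, -0.3917])]
bracket_grip [([447.1, 249.8], 0.83), ([377.6, 258.4], 0.82), ([377.5, 212.5], 0.64)]
bracket [([452.1, 237.6], 0.94), ([343.5, 219.0], 0.77), ([348.6, 248.2], 0.63)]
claw_low [([350.8, 242.3], 0.85), ([349.7, 212.2], 0.81), ([449.9, 230.9], 0.6)]
seat []
upright_bare [([252.0, 188.0], 0.87)]
upright_fitted [([196.5, 214.4], 0.97)]
mug [([402.4, 352.2], 0.92)]
mill [([296.6, 326.7], 0.58)]
bowl [([233.0, 281.2], 0.7)]
press_tab [([459.9, 212.8], 0.77), ([358.3, 220.6], 0.65), ([357.3, 185.5], 0.65)]
slot_low [([253.9, 158.3], 0.88), ([234.5, 278.6], 0.18)]
top 
[... 389 characters left out ...]
 248.5], 0.92), ([292.1, 217.4], 0.67)]
seat [([441.1, 224.6], 0.89)]
upright_bare [([430.0, 222.5], 0.97)]
upright_fitted []
mug [([194.6, 152.8], 0.73)]
mill [([273.3, 123.8], 0.9)]
bowl [([345.3, 116.8], 0.56)]
press_tab [([207.8, 290.3], 0.91), ([281.3, 212.4], 0.64), ([319.6, 254.2], 0.62)]
slot_low [([447.8, 222.8], 0.82)]
wrist [('fx', 294.3601), ('fy', 294.3601), ('cx', 319.3295), ('cy', 196.4665), ('mount', [[0.0005, -0.9596, -0.2812, 0.0705], [1.0, 0.0001, 0.0013, -0.0003], [-0.0012, -0.2812, 0.9596, -0.1745], [0.0, 0.0, 0.0, 1.0]])]
bracket_grip []
bracket []
claw_low []
seat []
upright_bare []
upright_fitted []
mug []
mill []
bowl []
press_tab [([156.7, 376.5], 0.89)]
slot_low []
```

View pics/scene0.png

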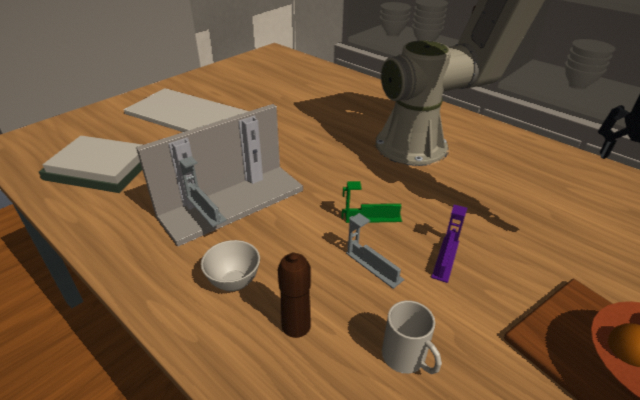

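View pics/top0.png

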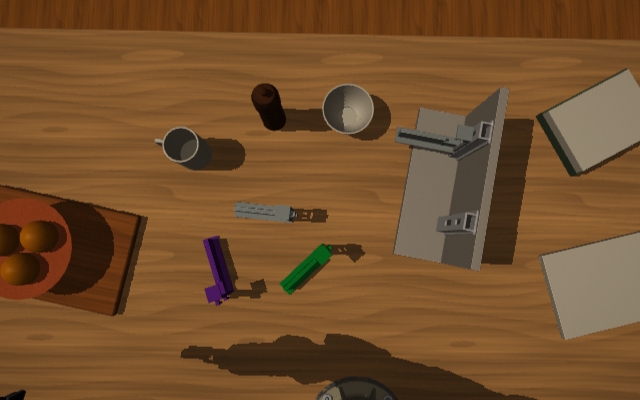

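The scene view shows the candidates: grey bracket at scene (375,250) / top (262,212), green (375,212) / (307,268), purple (450,245) / (218,270), and the already fitted bracket at (205,205) / (430,138). By the description I choose the loose grey one. The bare upright is at scene (252,150) / top (458,222), the nearer of the two to the robot.

```bash
cat > h.py <<'E'
import numpy as np,cv2
from scipy.spatial.transform import Rotation as R
from scipy.optimize import least_squares
def q2R(q): return R.from_quat(np.asarray(q)[[1,2,3,0]]).as_matrix()
def campose(d,s=None):
    if "mount" in d:
        T=np.eye(4);T[:3,:3]=q2R(s["orientation"]);T[:3,3]=s["tcp_pos"];M=T@np.array(d["mount"]);return M[:3,:3],M[:3,3]
    return q2R(d["attitude"]),np.array(d["xyz"])
def proj(P,d,pose):
    Rm,t=pose;p=(np.asarray(P)-t)@Rm
    return np.array([d["fx"]*p[...,0]/p[...,2]+d["cx"],d["fy"]*p[...,1]/p[...,2]+d["cy"]]).T
def plane(uv,z,d,pose):
    Rm,t=pose;r=Rm@np.array([(uv[0]-d["cx"])/d["fx"],(uv[1]-d["cy"])/d["fy"],1]);return t+r*(z-t[2])/r[2]
def fit(obs,x0):
    # obs: (local xyz, uv, d, pose); world = [x,y,0]+Rz(yaw)*local
    def w(p,l): c,s=np.cos(p[2]),np.sin(p[2]);return np.array([p[0]+c*l[0]-s*l[1],p[1]+s*l[0]+c*l[1],l[2]])
    f=lambda p:np.concatenate([proj(w(p,l),d,ps)-uv for l,uv,d,ps in obs])
    r=least_squares(f,x0,loss="soft_l1",f_scale=2);return r.x,f(r.x).reshape(-1,2)
E
python3 - <<'E'
from h import *
from workcell import cams
im=cv2.imread("pics/scene0.png")[160:300,310:490];cv2.imwrite("pics/c1.png",cv2.resize(im,None,fx=4,fy=4,interpolation=cv2.INTER_CUBIC))
S=cams.read_camera("scene");T=cams.read_camera("top");ps,pt=campose(S),campose(T)
G=(-.08,0,.028);O=(0,0,0);C=(0,0,.02);P=(-.018,0,.104)
o=[(G,(377.6,258.4),S,ps),(O,(348.6,248.2),S,ps),(C,(350.8,242.3),S,ps),(P,(358.3,220.6),S,ps),(G,(259,213.4),T,pt),(O,(293.1,216.6),T,pt),(C,(292.1,217.4),T,pt),(P,(281.3,212.4),T,pt)]
for l,uv,d,p in o: print(plane(uv,l[2],d,p).round(4))
x,r=fit(o,[.4,.1,-1.6]);print("bracket",x.round(4),r.round(1).tolist())
F=(0,0,.06);L=(0,0,.095)
o=[(O,(252,188),S,ps),(L,(253.9,158.3),S,ps),(F,(441.1,224.6),T,pt),(O,(430,222.5),T,pt),(L,(447.8,222.8),T,pt),((0,.18,0),(196.5,214.4),S,ps)]
for l,uv,d,p in o: print(plane(uv,l[2],d,p).round(4))
x,r=fit(o,[.4,-.2,-1.6]);print("up",x.round(4),r.round(1).tolist())
for n,a,b in [("mug",(402.4,352.2),(194.6,152.8)),("mill",(296.6,326.7),(273.3,123.8)),("bowl",(233,281.2),(345.3,116.8))]: print(n,plane(a,0,S,ps).round(3),plane(b,0,T,pt).round(3))
E
```

```text
[0.4949 0.2339 0.028 ]
[0.4907 0.1504 0.    ]
[0.4888 0.154  0.02  ]
[0.497  0.1753 0.104 ]
[0.4913 0.2342 0.028 ]
[0.4866 0.1562 0.    ]
[0.4837 0.157  0.02  ]
[0.4901 0.1742 0.104 ]
bracket [ 0.4885  0.1547 -1.6345] [[0.6, -0.2], [2.0, 0.4], [0.3, 0.1], [1.2, -2.2], [-0.1, -1.0], [0.6, -0.8], [1.0, -2.0], [0.7, 0.2]]
[ 0.4902 -0.1908  0.    ]
[ 0.4803 -0.1827  0.095 ]
[ 0.4715 -0.1835  0.06  ]
[ 0.4782 -0.1747  0.    ]
[ 0.4744 -0.1876  0.095 ]
[ 0.6593 -0.2081  0.    ]
up [ 0.4778 -0.1844 -1.7086] [[5.0, -1.0], [0.3, -0.6], [0.4, -2.8], [4.0, 0.2], [-1.5, -1.6], [0.8, -0.8]]
mug [0.634 0.397 0.   ] [0.638 0.4   0.   ]
mill [0.727 0.214 0.   ] [0.714 0.21  0.   ]
bowl [0.738 0.033 0.   ] [0.735 0.033 0.   ]
```

View pics/c1.png

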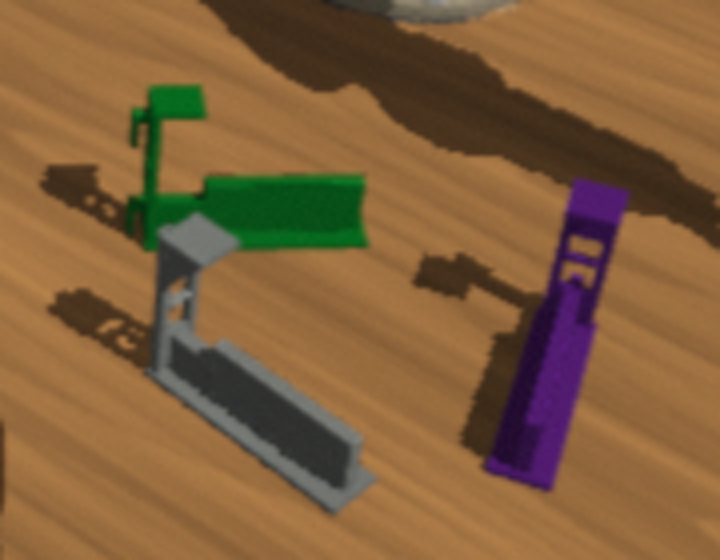

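The crop confirms the loose grey bracket: tab top left, spine at c1 (175,310), rib running to (350,460). It stands upright with its claws towards the insert.

>>> jog_arm:
  increments:
    - [[0, 0, 0, 0, 0, 0.044, 0], [0, 0, 0, 0, 0, 0.044, 0], [0, 0, 0, 0, 0, 0.044, 0], [0, 0, 0, 0, 0, 0.044, 0], [0, 0, 0, 0, 0, 0.044, 0], [0, 0, 0, 0, 0, 0.044, 0], [0, 0, 0, 0, 0, 0.044, 0], [0, 0, 0, 0, 0, 0.044, 0], [0, 0, 0, 0, 0, 0.044, 0], [0, 0, 0, 0, 0, 0.044, 0], [-0.119, 0.147, 0, 0, 0, 0, 0], [-0.119, 0.147, 0, 0, 0, 0, 0], [-0.119, 0.147, 0, 0, 0, 0, 0], [-0.119, 0.147, 0, 0, 0, 0, 0], [-0.119, 0.147, 0, 0, 0, 0, 0], [-0.119, 0.147, 0, 0, 0, 0, 0], [-0.119, 0.147, 0, 0, 0, 0, 0], [-0.119, 0.147, 0, 0, 0, 0, 0], [-0.119, 0.147, 0, 0, 0, 0, 0], [-0.119, 0.147, 0, 0, 0, 0, 0]]

```text
clock: 3.9
tcp_pos: [0.4937, 0.2327, 0.1996]
orientation: [0.0, 0.731, 0.682, 0.0]
wrist_force: [0.9, 0.5, 0.9]
finger_gap: 0.0856
grip_force: 0.0
```

```bash
python3 - <<'E'
from h import *
from workcell import cams,env,spotter
for k in range(3):
    s=env.get_state();d=cams.read_camera("wrist");p=campose(d,s)
    if k==0: print(s["tcp_pos"],q2R(s["orientation"]).round(4).tolist(),s["joint_pos"],s["wrist_force"]);cv2.imwrite("pics/w1.png",d["pixels"][:,:,::-1])
    for t,z in [("bracket_grip",.028),("bracket",0),("claw_low",.02),("press_tab",.104),("upright_bare",0),("seat",.06),("slot_low",.095),("upright_fitted",0)]:
        if k and t in("upright_bare","upright_fitted"):continue
        for r in spotter.landmark_of(t,"wrist"): print(t,np.round(r["uv"],1),round(r["conf"],2),plane(r["uv"],z,d,p).round(4))
E
```

```text
[0.49368971 0.23274058 0.19956434] [[0.0684, 0.9977, 0.0006], [0.9977, -0.0684, 0.0004], [0.0004, 0.0006, -1.0]] [ 2.93303158e-01  2.55554327e-01 -3.14523802e-02  1.28307255e+00
  2.03622565e-04  1.93255680e+00] [0.93496008 0.52128602 0.89467618]
bracket_grip [324.4 167.9] 0.97 [0.5014 0.2379 0.028 ]
bracket_grip [218.8 253.5] 0.92 [0.3578 0.1352 0.028 ]
bracket_grip [209.4  86.5] 0.77 [0.3805 0.3374 0.028 ]
bracket [320.2 223.6] 0.84 [0.4911 0.1565 0.    ]
bracket [271.4 277.8] 0.75 [0.4155 0.0782 0.    ]
bracket [156.7 114. ] 0.61 [0.3013 0.3132 0.    ]
claw_low [320.3 227.9] 0.93 [0.4912 0.1584 0.02  ]
claw_low [147.5 118.6] 0.61 [0.3001 0.3083 0.02  ]
press_tab [242.7 325.3] 0.82 [0.4007 0.0844 0.104 ]
press_tab [112.1 110.3] 0.67 [0.3179 0.3162 0.104 ]
press_tab [321.4 243.2] 0.61 [0.493  0.1762 0.104 ]
upright_bare [436.5  11. ] 0.38 [0.6381 0.4017 0.    ]
slot_low [323.2 165.6] 0.45 [0.4999 0.2528 0.095 ]
bracket_grip [323.8 168.8] 0.81 [0.4982 0.2396 0.028 ]
bracket_grip [208.   90.2] 0.69 [0.3756 0.3361 0.028 ]
bracket_grip [222.1 256.1] 0.64 [0.3593 0.1335 0.028 ]
bracket_g
[... 531 characters left out ...]
[0.4913 0.1964 0.095 ]
bracket_grip [211.3  86.9] 0.64 [0.3809 0.3386 0.028 ]
bracket_grip [322.5 167.6] 0.56 [0.4976 0.2403 0.028 ]
bracket_grip [221.5 256.4] 0.56 [0.3592 0.1326 0.028 ]
bracket_grip [439.6  12.4] 0.27 [0.6292 0.3947 0.028 ]
bracket [271.4 278.3] 0.91 [0.414  0.0792 0.    ]
bracket [159.6 115.7] 0.87 [0.3028 0.3127 0.    ]
bracket [319.5 224.9] 0.81 [0.4885 0.1566 0.    ]
claw_low [269.6 291.5] 0.93 [0.4136 0.0709 0.02  ]
claw_low [148.3 118.5] 0.77 [0.2995 0.3101 0.02  ]
claw_low [318.8 230. ] 0.75 [0.4876 0.1575 0.02  ]
press_tab [115.9 110.4] 0.9 [0.3196 0.3176 0.104 ]
press_tab [322.9 243.5] 0.57 [0.493  0.1777 0.104 ]
press_tab [494.9 290.5] 0.28 [0.6704 0.1114 0.104 ]
```

>>> jog_arm:
  increments:
    - [[0.035, 0.012, 0.1, 0, 0, 0, 0], [0, 0, 0.18, 0, 0, 0, 0], [0, 0, 0.18, 0, 0, 0, 0], [0, 0, 0.16, 0, 0, 0, 0], [0, 0, 0.1, 0, 0, 0, 0], [0, 0, 0.04, 0, 0, 0, 0], [0, 0, 0, 0, 0, 0, 0], [0, 0, 0, 0, 0, 0, 120], [0, 0, 0, 0, 0, 0, 255], [0, 0, 0, 0, 0, 0, 255], [0, 0, 0, 0, 0, 0, 255], [0, 0, 0, 0, 0, 0, 255], [0, 0, 0, 0, 0, 0, 255], [0, 0, 0, 0, 0, 0, 255]]
  force: 80

```text
clock: 6.45
tcp_pos: [0.4969, 0.2431, 0.0101]
orientation: [0.0, 0.731, 0.683, 0.001]
wrist_force: [0.9, 0.5, 4.6]
finger_gap: 0.0
grip_force: 2.3
```

```bash
python3 - <<'E'
from h import *
from workcell import cams,env,spotter
s=env.get_state();print(s["tcp_pos"],q2R(s["orientation"])[:,1].round(4),s["wrist_force"],s["ft_torque"],s["finger_gap"],s["grip_force"])
E
```

```text
[0.49690225 0.24307303 0.01007227] [ 0.9977 -0.0683  0.0018] [0.86017206 0.54343257 4.58644178] [ 0.01388304 -0.10859086  0.03140352] 4.593573543636412e-05 2.323831357061863
```

```bash
python3 - <<'E'
from h import *
from workcell import cams,env,spotter
s=env.get_state();d=cams.read_camera("wrist");a=d["pixels"][:,:,::-1]
b=cams.read_camera("scene")["pixels"][160:330,290:490,::-1]
cv2.imwrite("pics/g1.png",np.vstack([cv2.resize(a,(480,300)),cv2.resize(b,(353,300)) if 0 else cv2.resize(b,(480,300))]))
E
```

```text
(no output)
```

View pics/g1.png

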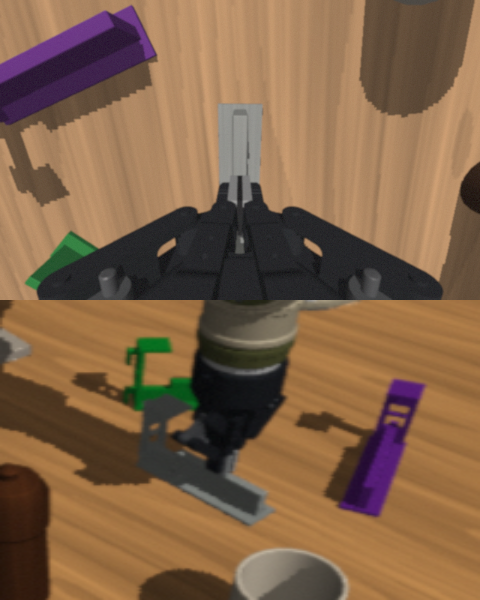

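The wrist half shows fingers around the rib at g1 (240,190), while the finger gap reads 0. Before lifting I'll let it settle and look closer.

>>> jog_arm:
  increments:
    - [[0, 0, 0, 0, 0, 0, 255], [0, 0, 0, 0, 0, 0, 255], [0, 0, 0, 0, 0, 0, 255]]
  force: 80

```text
clock: 6.85
tcp_pos: [0.4969, 0.243, 0.0101]
orientation: [0.0, 0.731, 0.683, 0.001]
wrist_force: [0.8, -0.9, 5.3]
finger_gap: 0.0
grip_force: 2.8
```

```bash
python3 - <<'E'
from h import *
from workcell import cams,env,spotter
a=cams.read_camera("wrist")["pixels"][110:210,270:370,::-1]
b=cams.read_camera("scene")["pixels"][200:270,330:415,::-1]
cv2.imwrite("pics/g2.png",np.hstack([cv2.resize(a,(400,400),interpolation=cv2.INTER_CUBIC),cv2.resize(b,(400,400),interpolation=cv2.INTER_CUBIC)]))
E
```

```text
(no output)
```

View pics/g2.png

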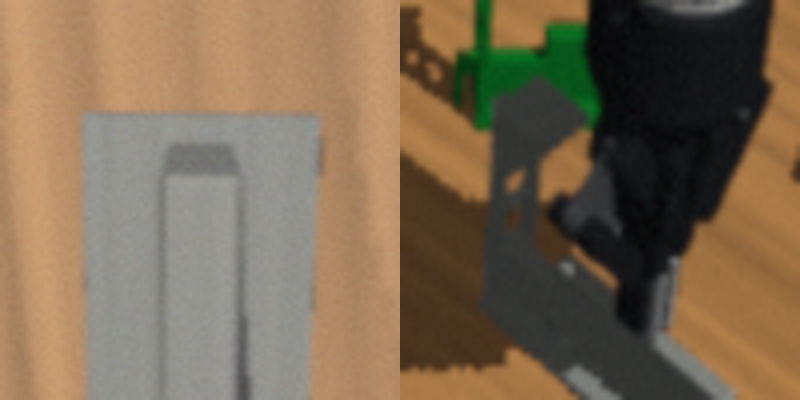

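```bash
python3 - <<'E'
from h import *
from workcell import cams,env
s=env.get_state();S=cams.read_camera("scene");ps=campose(S);t=np.array(s["tcp_pos"])
for z in (.01,.029,.042,.083): 
    u=proj(np.array([t[0]+.005,t[1],z]),S,ps);print(z,u.round(1),((u-[330,200])*[400/85,400/70]+[400,0]).round())
d=cams.read_camera("wrist");pw=campose(d,s)
for z in (.01,.042): print(proj(np.array([t[0],t[1],z]),d,pw), proj(np.array([t[0]+.005,t[1]+.05,z]),d,pw), proj(np.array([t[0]-.005,t[1]+.05,z]),d,pw))
E
```

```text
0.01 [378.3 267.9] [627. 388.]
0.029 [379.1 261.9] [631. 354.]
0.042 [379.7 257.7] [634. 329.]
0.083 [381.6 243.9] [643. 251.]
[318.02195297 226.56517165] [320.62825877 147.08717985] [303.70605616 148.25356563]
[318.00235613 249.18670905] [321.16829511 154.79674927] [300.60334519 156.20604121]
```

>>> jog_arm:
  increments:
    - [[0, 0, 0, 0, 0, 0, 0], [0, 0, 0, 0, 0, 0, 0], [0, 0, 0, 0, 0, 0, 0], [0, 0, 0, 0, 0, 0, 0], [0, 0, 0, 0, 0, 0, 0], [0, 0, 0, 0, 0, 0, 0]]

```text
clock: 7.65
tcp_pos: [0.4957, 0.2428, 0.0091]
orientation: [-0.0, 0.731, 0.683, -0.0]
wrist_force: [-0.1, 0.4, -0.2]
finger_gap: 0.0845
grip_force: 0.0
```

```bash
python3 - <<'E'
from h import *
from workcell import cams,env,spotter
s=env.get_state();print(s["tcp_pos"],s["wrist_force"],s["finger_gap"],s["joint_pos"])
a=cams.read_camera("wrist")["pixels"][:,:,::-1]
b=cams.read_camera("scene")["pixels"][180:290,310:450,::-1]
cv2.imwrite("pics/g3.png",np.vstack([cv2.resize(a,(400,250)),cv2.resize(b,(420,330),interpolation=cv2.INTER_CUBIC)[:,:400]]))
for t,z in [("bracket_grip",.028),("bracket",0),("press_tab",.104)]:
  print(t,[(np.round(r["uv"],1),r["conf"]) for r in spotter.landmark_of(t,"scene")])
E
```

```text
[0.49574858 0.24278346 0.00906008] [-0.08867897  0.36547392 -0.19598873] 0.08449108597954327 [ 3.09905140e-01  4.00821506e-01 -3.20997895e-01  8.49490044e-01
  9.10983908e-05  1.94898646e+00]
bracket_grip [(array([445.8, 252.4]), 0.8), (array([373.6, 210.6]), 0.67), (array([377.6, 257. ]), 0.65)]
bracket [(array([343.8, 216.8]), 0.82), (array([453.5, 238.6]), 0.78), (array([349.9, 246.8]), 0.61), (array([359.1, 220.4]), 0.52)]
press_tab [(array([356.9, 182.6]), 0.85), (array([358.4, 220.2]), 0.84), (array([459.1, 210.3]), 0.79), (array([236.1, 280.3]), 0.58)]
```

View pics/g3.png

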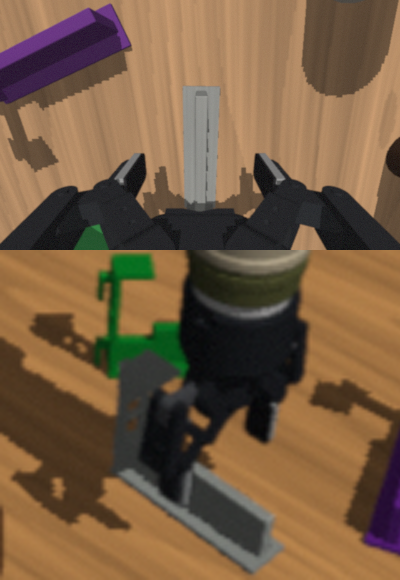

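```bash
python3 - <<'E'
from h import *
from workcell import cams,env,spotter
s=env.get_state();S=cams.read_camera("scene");Rm,t=campose(S)
for uv in [(372,263),(398,241)]:
  r=Rm@np.array([(uv[0]-S["cx"])/S["fx"],(uv[1]-S["cy"])/S["fy"],1])
  for x in (.445,.496,.535,.55): print(uv,x,(t+r*(x-t[0])/r[0]).round(3))
d=cams.read_camera("wrist");pw=campose(d,s);R0=q2R(s["orientation"]);p=np.array(s["tcp_pos"])
for z in (-.013,-.045,-.06): print(z,[proj(p+R0@np.array([.011*a,y,z]),d,pw).round(0)*.625 for a in (1,) for y in(-.0425,.0425)])
a=d["pixels"]
cv2.imwrite("pics/g4.png",cv2.resize(a[200:400,150:500,::-1],(770,440),interpolation=cv2.INTER_CUBIC))
E
```

```text
(372, 263) 0.445 [ 0.445  0.19  -0.056]
(372, 263) 0.496 [0.496 0.222 0.006]
(372, 263) 0.535 [0.535 0.246 0.053]
(372, 263) 0.55 [0.55  0.256 0.071]
(398, 241) 0.445 [0.445 0.249 0.056]
(398, 241) 0.496 [0.496 0.276 0.109]
(398, 241) 0.535 [0.535 0.297 0.149]
(398, 241) 0.55 [0.55  0.305 0.165]
-0.013 [array([153.125, 135.625]), array([244.375, 135.625])]
-0.045 [array([143.125, 150.625]), array([253.75 , 150.625])]
-0.06 [array([136.875, 159.375]), array([260.   , 159.375])]
```

Both views place the open tips about 44 mm above the reported TCP and the shut tips about 32 mm above it. So the fingers closed on top of the rib. I'll go about 30 mm lower, watching the force.

>>> jog_arm:
  increments:
    - [[0, 0, 0.03, 0, 0, 0, 0], [0, 0, 0.03, 0, 0, 0, 0], [0, 0, 0.03, 0, 0, 0, 0], [0, 0, 0.03, 0, 0, 0, 0], [0, 0, 0, 0, 0, 0, 0]]

```text
clock: 8.5
tcp_pos: [0.4948, 0.2424, -0.0223]
orientation: [-0.001, 0.731, 0.683, -0.001]
wrist_force: [0.8, 0.7, 0.2]
finger_gap: 0.0852
grip_force: 0.0
```

```bash
python3 - <<'E'
from h import *
from workcell import cams,env,spotter
s=env.get_state();print(s["tcp_pos"],s["wrist_force"],s["finger_gap"])
a=cams.read_camera("wrist")["pixels"][:,:,::-1]
b=cams.read_camera("scene")["pixels"][180:290,310:450,::-1]
cv2.imwrite("pics/g5.png",np.hstack([cv2.resize(a,(400,250)),cv2.resize(b,(400,250),interpolation=cv2.INTER_CUBIC)]))
E
```

```text
[ 0.49475129  0.24241825 -0.02229414] [0.75549584 0.73962679 0.21788345] 0.08524650012450287
```

>>> jog_arm:
  increments:
    - [[0, 0, 0, 0, 0, 0, 150], [0, 0, 0, 0, 0, 0, 200], [0, 0, 0, 0, 0, 0, 255], [0, 0, 0, 0, 0, 0, 255], [0, 0, 0, 0, 0, 0, 255], [0, 0, 0, 0, 0, 0, 255], [0, 0, 0, 0, 0, 0, 255], [0, 0, 0, 0, 0, 0, 255]]
  force: 80

```text
clock: 9.4
tcp_pos: [0.4962, 0.2429, -0.0204]
orientation: [0.0, 0.731, 0.683, 0.0]
wrist_force: [-0.3, -0.2, 4.1]
finger_gap: 0.009
grip_force: 79.1
```

>>> jog_arm:
  increments:
    - [[0, 0, -0.08, 0, 0, 0, 255], [0, 0, -0.16, 0, 0, 0, 255], [0, 0, -0.16, 0, 0, 0, 255], [0, 0, 0, 0, 0, 0, 255], [-0.05, 0.006, 0, 0, 0, 0, 255], [-0.12, 0.014, 0, 0, 0, 0, 255], [-0.15, 0.02, 0, 0, 0, 0, 255], [-0.15, 0.02, 0, 0, 0, 0, 255], [-0.15, 0.02, 0, 0, 0, 0, 255], [-0.15, 0.01, 0, 0, 0, 0, 255], [-0.08, 0.01, 0, 0, 0, 0, 255], [-0.04, 0, 0, 0, 0, 0, 255], [0, 0, 0, 0, 0, 0.022, 255], [0, 0, 0, 0, 0, 0, 255], [0, 0, 0, 0, 0, 0, 255]]
  force: 80

```text
clock: 10.9
tcp_pos: [0.5048, 0.0196, 0.0783]
orientation: [-0.001, 0.753, 0.658, -0.001]
wrist_force: [-0.0, -0.7, -3.5]
finger_gap: 0.0087
grip_force: 78.3
```

```bash
python3 - <<'E'
from h import *
from workcell import cams,env,spotter
s=env.get_state();p=np.array(s["tcp_pos"]);R0=q2R(s["orientation"]);print(p,R0.round(4).tolist(),s["wrist_force"],s["ft_torque"],s["finger_gap"])
D={}
for c in ["wrist","scene","top"]:
  D[c]=cams.read_camera(c);cv2.imwrite(f"pics/{c}2.png",D[c]["pixels"][:,:,::-1]); ps=campose(D[c],s)
  for t in ["bracket","bracket_grip","claw_low","press_tab","seat","upright_bare","slot_low","upright_fitted"]:
    for r in spotter.landmark_of(t,c): print(c,t,np.round(r["uv"],1),round(r["conf"],2),plane(r["uv"],dict(seat=.06,slot_low=.095,upright_bare=0,upright_fitted=0,bracket=.08,bracket_grip=.108,claw_low=.1,press_tab=.184)[t],D[c],ps).round(4))
a=D["wrist"]["pixels"][:,:,::-1];b=D["scene"]["pixels"][100:240,130:310,::-1];e=D["top"]["pixels"][70:280,380:520,::-1]
cv2.imwrite("pics/g6.png",np.vstack([np.hstack([cv2.resize(a,(400,250)),cv2.resize(e,(300,250)) ]),cv2.resize(b,(700,350),interpolation=cv2.INTER_CUBIC)]))
E
```

```text
[0.50479877 0.01956559 0.07833684] [[0.135, 0.9908, -0.0019], [0.9908, -0.135, 0.0005], [0.0002, -0.002, -1.0]] [-0.03760635 -0.68257059 -3.46951932] [ 0.09830342 -0.07777657  0.01558898] 0.008697633575091767
wrist bracket [206.3 144.7] 0.97 [0.4474 0.0797 0.08  ]
wrist bracket_grip [315.7 270.6] 0.93 [0.5018 0.0058 0.108 ]
wrist bracket_grip [92.3 81.9] 0.71 [0.4133 0.1163 0.108 ]
wrist claw_low [194.9 150.1] 0.83 [0.4488 0.0789 0.1   ]
wrist press_tab [ 95.8 145.9] 0.77 [0.4627 0.0887 0.184 ]
scene bracket [282.7 173.9] 0.81 [ 0.4636 -0.0934  0.08  ]
scene bracket [343. 218.] 0.74 [0.4907 0.1287 0.08  ]
scene bracket [450.9 237.3] 0.58 [0.3814 0.3382 0.08  ]
scene bracket_grip [303.  182.8] 0.9 [ 0.4833 -0.0025  0.108 ]
scene bracket_grip [446.9 249.2] 0.73 [0.4484 0.3607 0.108 ]
scene bracket_grip [376.7 209.5] 0.64 [0.4439 0.1844 0.108 ]
scene claw_low [453.8 228.5] 0.76 [0.3746 0.3369 0.1   ]
scene claw_low [282.  169.3] 0.71 [ 0.4703 -0.0879  0.1   ]
scene claw_low [343.6 211.5] 0.59 [0.4914 0.1298 0.1   ]
scene press_tab [358.2 185.2] 0.79 [0.4856 0.1592 0.184 ]
scene press_ta
[... 392 characters left out ...]
0.2979  0.    ]
top bracket [225.6 293. ] 0.67 [0.3135 0.2933 0.08  ]
top bracket [329.9 247.1] 0.64 [0.4169 0.0678 0.08  ]
top bracket_grip [210.3 262.8] 0.77 [0.3801 0.3215 0.108 ]
top bracket_grip [301.3 273.6] 0.57 [0.3608 0.128  0.108 ]
top claw_low [325.  249.4] 0.84 [0.4123 0.0786 0.1   ]
top claw_low [224.4 295.4] 0.73 [0.3113 0.291  0.1   ]
top press_tab [211.5 292.4] 0.7 [0.3291 0.2958 0.184 ]
top press_tab [321.5 254.6] 0.64 [0.4049 0.086  0.184 ]
top seat [441.5 223.7] 0.88 [ 0.4735 -0.1844  0.06  ]
top upright_bare [433.8 224.8] 0.63 [ 0.4728 -0.1838  0.    ]
top slot_low [445.6 221.7] 0.85 [ 0.4767 -0.1828  0.095 ]
top upright_fitted [445.6 148.1] 0.57 [ 0.6613 -0.2136  0.    ]
```

View pics/g6.png

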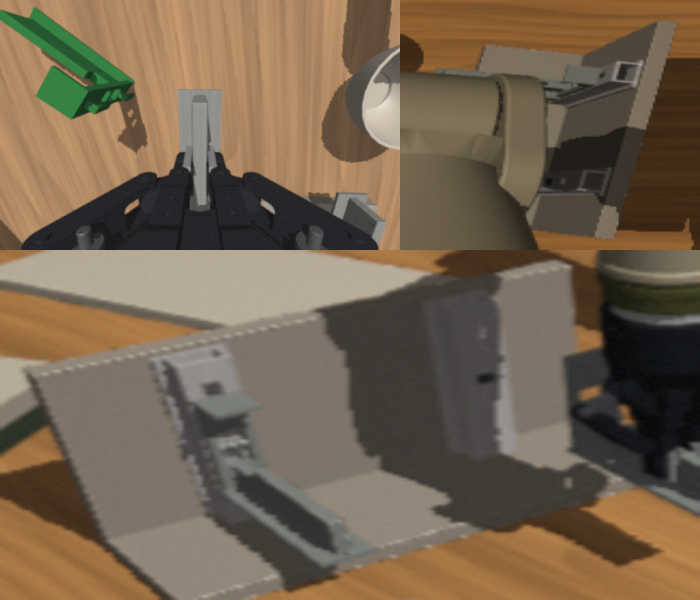

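Grasp holds: arm seen at g6 (200,140), weight −3.5 N. The bare upright is shaded at g6 (465,380). Now I'll look at it in the unshaded first pictures and fix the yaw from the insert's edges.

```bash
python3 - <<'E'
from h import *
from workcell import cams
S=cams.read_camera("scene");T=cams.read_camera("top");ps,pt=campose(S),campose(T)
a=cv2.imread("pics/scene0.png")[105:200,225:300];b=cv2.imread("pics/top0.png")[195:275,390:490]
cv2.imwrite("pics/u1.png",np.hstack([cv2.resize(a,(450,570),interpolation=cv2.INTER_CUBIC),cv2.resize(b,(340,272),interpolation=cv2.INTER_CUBIC) if 0 else cv2.copyMakeBorder(cv2.resize(b,(350,280),interpolation=cv2.INTER_CUBIC),0,290,0,0,cv2.BORDER_CONSTANT)]))
for A,B,z,d,p in [((395,254),(421,108),.018,T,pt),((479,270),(508,89),.206,T,pt),((302,181),(178,233),.018,S,ps)]:
    P=plane(A,z,d,p);Q=plane(B,z,d,p);v=Q-P;print(P.round(4),Q.round(4),np.linalg.norm(v),"yaw",np.arctan2(v[1],v[0])-np.pi/2)
E
```

```text
[ 0.4019 -0.087   0.018 ] [ 0.7548 -0.149   0.018 ] 0.358300498476316 yaw -1.7445006019435916
[ 0.3823 -0.2104  0.206 ] [ 0.7328 -0.2717  0.206 ] 0.35580622524967515 yaw -1.7440288670751003
[ 0.3911 -0.0966  0.018 ] [ 0.7394 -0.1638  0.018 ] 0.3546847824542504 yaw -1.7613200524893329
```

View pics/u1.png

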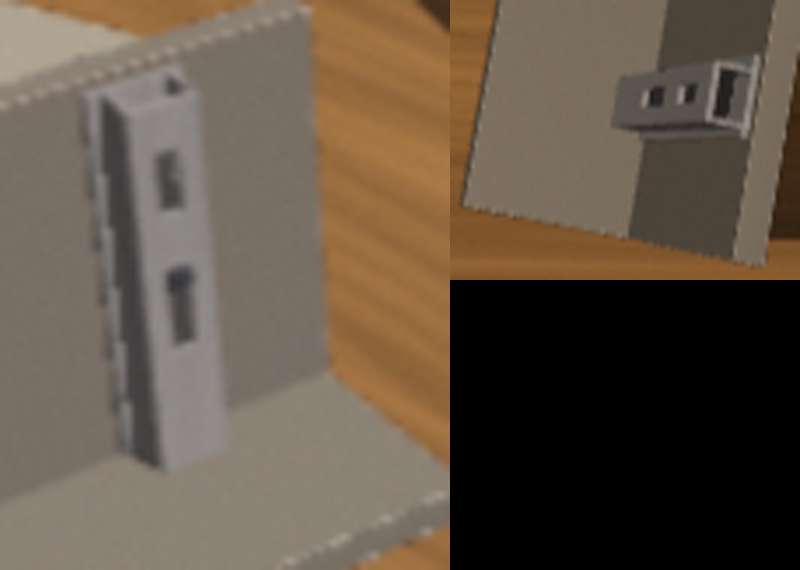

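```bash
python3 - <<'E'
from h import *
from workcell import cams
S=cams.read_camera("scene");T=cams.read_camera("top");ps,pt=campose(S),campose(T)
a=cv2.imread("pics/scene0.png",0).astype(float);b=cv2.imread("pics/top0.png",0).astype(float)
def cen(im,u0,u1,v0,v1):
    w=im[v0:v1,u0:u1];print(w.astype(int));f=np.median(np.r_[w[:,0],w[:,-1]]);m=np.clip(f-w,0,None);m[m<8]=0;m=np.minimum(m,20);V,U=np.mgrid[v0:v1,u0:u1];return (U*m).sum()/m.sum(),(V*m).sum()/m.sum()
o=[cen(a,250,257,128,142),cen(a,251,260,147,164),cen(b,445,452,218,227),cen(b,455,462,217,226)];print(np.round(o,2))
def f(p,yaw=-1.747):
    r=[]
    for (uv,d,q,z) in zip(o,(S,S,T,T),(ps,ps,pt,pt),(.163,.095,.095,.163)): r+=list(proj(np.array([p[0],p[1],z+p[2]]),d,q)-uv)
    return r
q=least_squares(f,[.475,-.184,0]);print(q.x.round(4),np.round(q.fun,2))
for z,i in((.163,0),(.095,1)): print(plane(o[i],z,S,ps).round(4))
for z,i in((.095,2),(.163,3)): print(plane(o[i],z,T,pt).round(4))
E
```

```text
[[135 137 137 138 136 135 135]
 [134 135 132 129 128 135 134]
 [127 116 103  95 112 133 135]
 [118  91  79  84 106 126 134]
 [119  89  72  81 105 123 134]
 [119  90  72  83 102 117 132]
 [119  91  73  88 105 116 133]
 [125  98  71  74  90 114 132]
 [127 100  73  70  80 106 133]
 [129 109  75  70  77 104 130]
 [132 111  75  71  77 101 131]
 [131 113  85  90 100 109 132]
 [134 128 131 137 138 134 136]
 [136 137 139 140 139 138 135]]
[[137 137 136 138 137 136 137 136 134]
 [136 135 137 136 134 133 135 136 134]
 [136 134 122 108  99 103 126 134 135]
 [133 117  83  72  70  81 115 134 136]
 [134 109  62  60  60  72 105 134 138]
 [134 109  63  56  61  82 116 135 137]
 [133 112  70  63  69  92 123 136 137]
 [137 124  95  72  70  87 118 135 136]
 [137 125  97  73  72  86 114 135 137]
 [137 128 103  74  72  85 115 136 139]
 [138 130 105  74  73  85 113 137 137]
 [137 133 112  75  71  81 109 135 138]
 [139 137 117  75  71  78 108 136 139]
 [138 137 119  84  71  74 104 136 138]
 [138 136 121  87  78  87 110 136 137]
 [136 138 127 111 121 134 136 138 139]
 [136 137 138 139 138 138 138 138 139]]
[[ 85  87  85  85  85  85  85]
 [ 84  85  86  73  70  70  77]
 [ 91  94  70  47  40  42  67]
 [109 118  38  38  39  43  75]
 [128 122  37  38  39  43  79]
 [135 106  35  39  39  42  86]
 [132  95  42  41  41  50  83]
 [116  76  64  63  63  71  85]
 [ 86  87  84  85  84  83  85]]
[[ 84  83  83  83  83  83  82]
 [ 83  76  75  75  72  72  83]
 [ 94  95  70  53  48  56  86]
 [115 131  72  34  37  66  86]
 [124 132  56  35  37  72  85]
 [128 132  50  34  39  79  85]
 [135 122  39  40  49  86  86]
 [117  97  62  64  71  86  85]
 [ 83  83  86  83  84  83  84]]
[[252.72 134.6 ]
 [254.73 155.07]
 [448.66 222.11]
 [458.27 220.88]]
[ 0.4751 -0.1868  0.002 ] [-0.63 -1.29 -0.45  1.18 -0.91  0.32  0.25  0.33]
[ 0.476  -0.1836  0.163 ]
[ 0.4686 -0.1928  0.095 ]
[ 0.4759 -0.1895  0.095 ]
[ 0.4759 -0.187   0.163 ]
```

>>> jog_arm:
  increments:
    - [[0, 0, 0.035, 0, 0, 0.013, 255], [-0.05, 0.005, 0.036, 0, 0, 0, 255], [-0.1, 0.008, 0, 0, 0, 0, 255], [-0.1, 0.008, 0, 0, 0, 0, 255], [-0.1, 0.008, 0, 0, 0, 0, 255], [-0.05, 0, 0, 0, 0, 0, 255], [0, 0, 0, 0, 0, 0, 255], [0, 0, 0, 0, 0, 0, 255]]
  force: 80

```text
clock: 13.25
tcp_pos: [0.4948, -0.0806, 0.0613]
orientation: [-0.0, 0.767, 0.641, 0.0]
wrist_force: [-0.8, 0.1, -3.2]
finger_gap: 0.0084
grip_force: 78.3
```

```bash
cat >> h.py <<'E'
def rep(seat=(.4755,-.186),d=.0855,zo=.0204):
    from workcell import env
    s=env.get_state();p=np.array(s["tcp_pos"]);R0=q2R(s["orientation"]);ty=R0[:,1];yaw=np.arctan2(ty[1],ty[0])-np.pi/2
    xa=np.array([np.cos(-1.747),np.sin(-1.747)]);ya=np.array([-xa[1],xa[0]])
    o=p[:2]-R0[:2,0]*d-np.array(seat);f=np.array(s["wrist_force"]);m=np.array(s["ft_torque"])
    print("t %.2f gap_to_face %.1f lat %.1f z %.1f (mm) yaw %.4f tilt %s | F x %.1f y %.1f z %.1f M x %.2f y %.2f z %.2f grip %.4f"%(s["clock"],-o@xa*1e3,o@ya*1e3,(p[2]+zo)*1e3,yaw,R0[:2,2].round(4),f[:2]@xa,f[:2]@ya,f[2],m[:2]@xa,m[:2]@ya,m[2],s["finger_gap"]))
E
python3 -c "
from h import *
rep()
from workcell import cams,env
s=env.get_state();S=cams.read_camera('scene');a=S['pixels'][105:215,225:325,::-1]
d=cams.read_camera('wrist')
cv2.imwrite('pics/u2.png',np.hstack([cv2.resize(a,(540,594),interpolation=cv2.INTER_CUBIC)]))
"
```

```text
t 13.25 gap_to_face 21.7 lat 0.3 z 81.7 (mm) yaw -1.7497 tilt [-0.0005  0.0007] | F x 0.0 y -0.8 z -3.2 M x 0.03 y 0.09 z -0.03 grip 0.0084
```

>>> jog_arm:
  increments:
    - [[-0.016, 0, 0, 0, 0, 0, 255], [-0.016, 0, 0, 0, 0, 0, 255], [-0.014, 0, 0, 0, 0, 0, 255], [-0.01, 0, 0, 0, 0, 0, 255], [0, 0, 0, 0, 0, 0, 255]]
  force: 80

```text
clock: 13.85
tcp_pos: [0.493, -0.0903, 0.0614]
orientation: [-0.003, 0.766, 0.642, 0.003]
wrist_force: [3.3, 15.7, -1.3]
finger_gap: 0.0089
grip_force: 78.5
```

```bash
python3 -c "
from h import *
rep()"
```

```text
t 13.85 gap_to_face 11.8 lat 0.6 z 81.8 (mm) yaw -1.7461 tilt [0.0015 0.0084] | F x -16.1 y 0.5 z -1.3 M x 0.06 y 2.48 z 0.04 grip 0.0089
```

>>> jog_arm:
  increments:
    - [[0.006, 0, 0, 0, 0, 0, 255], [0, 0.003, 0, 0, 0, 0, 255], [0, 0.003, 0, 0, 0, 0, 255], [0, 0.003, 0, 0, 0, 0, 255], [0, 0.003, 0, 0, 0, 0, 255], [0, 0.003, 0, 0, 0, 0, 255], [0, 0.003, 0, 0, 0, 0, 255], [0, 0, 0, 0, 0, 0, 255]]
  force: 80

```text
clock: 14.65
tcp_pos: [0.4949, -0.0907, 0.0609]
orientation: [-0.003, 0.767, 0.642, 0.0]
wrist_force: [-3.7, 9.8, 0.5]
finger_gap: 0.0088
grip_force: 79.1
```

```bash
python3 -c "
from h import *
rep()"
```

```text
t 14.65 gap_to_face 11.8 lat 2.2 z 81.3 (mm) yaw -1.7485 tilt [-0.0041  0.0055] | F x -9.0 y -5.3 z 0.5 M x -0.92 y 1.36 z -0.49 grip 0.0088
```

>>> jog_arm:
  increments:
    - [[0.006, 0, 0, 0, 0, 0, 255], [0, 0.003, 0, 0, 0, 0, 255], [0, 0.003, 0, 0, 0, 0, 255], [0, 0, 0, 0, 0, 0, 255]]
  force: 80

```text
clock: 15.05
tcp_pos: [0.4983, -0.091, 0.0611]
orientation: [-0.002, 0.767, 0.642, 0.0]
wrist_force: [-0.7, 6.3, -1.9]
finger_gap: 0.0087
grip_force: 78.4
```

```bash
python3 -c "
from h import *
rep()"
```

```text
t 15.05 gap_to_face 12.0 lat 5.7 z 81.5 (mm) yaw -1.7485 tilt [-0.0014  0.003 ] | F x -6.0 y -1.8 z -1.9 M x -0.34 y 1.02 z -0.15 grip 0.0087
```

>>> jog_arm:
  increments:
    - [[0.002, -0.003, 0, 0, 0, 0, 255], [0, -0.003, 0, 0, 0, 0, 255], [0, -0.003, 0, 0, 0, 0, 255], [0, -0.003, 0, 0, 0, 0, 255], [0, -0.003, 0, 0, 0, 0, 255], [0, -0.003, 0, 0, 0, 0, 255], [0, -0.003, 0, 0, 0, 0, 255], [0, -0.003, 0, 0, 0, 0, 255], [0, 0, 0, 0, 0, 0, 255]]
  force: 80

```text
clock: 15.95
tcp_pos: [0.495, -0.0905, 0.0621]
orientation: [0.001, 0.767, 0.642, 0.002]
wrist_force: [2.7, 5.6, -3.5]
finger_gap: 0.0091
grip_force: 78.3
```

```bash
python3 -c "
from h import *
rep()"
```

```text
t 15.95 gap_to_face 11.9 lat 2.4 z 82.5 (mm) yaw -1.7477 tilt [0.0035 0.001 ] | F x -6.0 y 1.7 z -3.5 M x 0.40 y 1.05 z 0.24 grip 0.0091
```

>>> jog_arm:
  increments:
    - [[0, -0.003, 0, 0, 0, 0, 255], [0, -0.003, 0, 0, 0, 0, 255], [0, -0.003, 0, 0, 0, 0, 255], [0, -0.003, 0, 0, 0, 0, 255], [0, -0.003, 0, 0, 0, 0, 255], [0, -0.003, 0, 0, 0, 0, 255], [0, -0.003, 0, 0, 0, 0, 255], [0, 0, 0, 0, 0, 0, 255]]
  force: 80

```text
clock: 16.75
tcp_pos: [0.4901, -0.0897, 0.0622]
orientation: [0.001, 0.767, 0.642, 0.002]
wrist_force: [3.5, 5.3, -2.7]
finger_gap: 0.0089
grip_force: 78.4
```

```bash
python3 -c "
from h import *
rep()"
```

```text
t 16.75 gap_to_face 11.9 lat -2.6 z 82.6 (mm) yaw -1.7477 tilt [0.0039 0.0008] | F x -5.9 y 2.5 z -2.7 M x 0.44 y 1.05 z 0.24 grip 0.0089
```

>>> jog_arm:
  increments:
    - [[0, -0.003, 0, 0, 0, 0, 255], [0, -0.003, 0, 0, 0, 0, 255], [0, -0.003, 0, 0, 0, 0, 255], [0, -0.003, 0, 0, 0, 0, 255], [0, 0, 0, 0, 0, 0, 255]]
  force: 80

```text
clock: 17.25
tcp_pos: [0.4872, -0.0891, 0.0623]
orientation: [0.001, 0.767, 0.642, 0.002]
wrist_force: [3.5, 5.2, -1.8]
finger_gap: 0.0086
grip_force: 78.4
```

```bash
python3 -c "
from h import *
rep()"
```

```text
t 17.25 gap_to_face 11.9 lat -5.5 z 82.7 (mm) yaw -1.7476 tilt [0.004  0.0009] | F x -5.7 y 2.5 z -1.8 M x 0.46 y 1.11 z 0.19 grip 0.0086
```

>>> jog_arm:
  increments:
    - [[0, 0, 0.006, 0, 0, 0, 255], [0, 0, 0.006, 0, 0, 0, 255], [0, 0, 0.005, 0, 0, 0, 255], [0, 0.003, 0, 0, 0, 0, 255], [0, 0.003, 0, 0, 0, 0, 255], [0, 0.003, 0, 0, 0, 0, 255], [0, 0.003, 0, 0, 0, 0, 255], [0, 0.003, 0, 0, 0, 0, 255], [0, 0.003, 0, 0, 0, 0, 255], [0, 0.003, 0, 0, 0, 0, 255], [0, 0.003, 0, 0, 0, 0, 255], [0, 0, 0, 0, 0, 0, 255]]
  force: 80

```text
clock: 18.45
tcp_pos: [0.4904, -0.0897, 0.057]
orientation: [-0.001, 0.767, 0.641, 0.0]
wrist_force: [-1.1, 5.5, -1.7]
finger_gap: 0.0087
grip_force: 78.5
```

```bash
python3 -c "
from h import *
rep()"
```

```text
t 18.45 gap_to_face 11.9 lat -2.4 z 77.4 (mm) yaw -1.7491 tilt [-0.0011  0.0017] | F x -5.2 y -2.0 z -1.7 M x -0.37 y 0.92 z -0.21 grip 0.0087
```

>>> jog_arm:
  increments:
    - [[0, 0.003, -0.002, 0, 0, 0, 255], [0, 0.003, 0, 0, 0, 0, 255], [0, 0.003, 0, 0, 0, 0, 255], [0, 0.003, 0, 0, 0, 0, 255], [0, 0.003, 0, 0, 0, 0, 255], [0, 0, 0, 0, 0, 0, 255]]
  force: 80

```text
clock: 19.05
tcp_pos: [0.4943, -0.0914, 0.0577]
orientation: [-0.0, 0.767, 0.641, -0.0]
wrist_force: [-2.7, -0.4, -1.3]
finger_gap: 0.009
grip_force: 78.5
```

```bash
python3 -c "
from h import *
rep()"
```

```text
t 19.05 gap_to_face 10.9 lat 1.7 z 78.1 (mm) yaw -1.7496 tilt [-0.0009 -0.0002] | F x 0.9 y -2.6 z -1.3 M x -0.36 y -0.16 z -0.28 grip 0.0090
```

>>> jog_arm:
  increments:
    - [[0, 0.003, 0, 0, 0, 0, 255], [0, 0.003, 0, 0, 0, 0, 255], [0, 0.003, 0, 0, 0, 0, 255], [0, 0.003, 0, 0, 0, 0, 255], [0, 0.003, 0, 0, 0, 0, 255], [0, 0, 0, 0, 0, 0, 255]]
  force: 80

```text
clock: 19.65
tcp_pos: [0.4956, -0.0915, 0.0571]
orientation: [-0.002, 0.768, 0.641, -0.002]
wrist_force: [-9.7, -0.7, 1.4]
finger_gap: 0.0088
grip_force: 80.0
```

```bash
python3 -c "
from h import *
rep()"
```

```text
t 19.65 gap_to_face 11.1 lat 2.9 z 77.5 (mm) yaw -1.7508 tilt [-0.0052  0.0005] | F x 2.4 y -9.5 z 1.4 M x -1.51 y -0.51 z -0.84 grip 0.0088
```

>>> jog_arm:
  increments:
    - [[0, -0.008, 0, 0, 0, 0, 255], [0, -0.007, 0, 0, 0, 0, 255], [-0.008, 0, 0, 0, 0, 0, 255], [-0.008, 0, 0, 0, 0, 0, 255], [-0.008, 0, 0, 0, 0, 0, 255], [0, 0, 0, 0, 0, 0, 255]]
  force: 80

```text
clock: 20.25
tcp_pos: [0.4934, -0.0971, 0.0576]
orientation: [-0.0, 0.767, 0.641, -0.0]
wrist_force: [-2.9, 1.4, -2.9]
finger_gap: 0.0087
grip_force: 78.5
```

```bash
python3 -c "
from h import *
rep()"
```

```text
t 20.25 gap_to_face 5.2 lat 1.8 z 78.0 (mm) yaw -1.7493 tilt [-0.0006  0.0004] | F x -0.9 y -3.1 z -2.9 M x -0.65 y 0.29 z -0.36 grip 0.0087
```

>>> jog_arm:
  increments:
    - [[-0.006, -0.004, 0, 0, 0, 0, 255], [-0.006, 0, 0, 0, 0, 0, 255], [-0.006, 0, 0, 0, 0, 0, 255], [-0.004, 0, 0, 0, 0, 0, 255], [0, 0, 0, 0, 0, 0, 255]]
  force: 80

```text
clock: 20.75
tcp_pos: [0.4922, -0.101, 0.0579]
orientation: [-0.001, 0.767, 0.642, 0.001]
wrist_force: [-0.1, 7.3, -1.6]
finger_gap: 0.009
grip_force: 78.6
```

```bash
python3 -c "
from h import *
rep()"
```

```text
t 20.75 gap_to_face 1.1 lat 1.5 z 78.3 (mm) yaw -1.7479 tilt [0.0012 0.0028] | F x -7.2 y -1.4 z -1.6 M x -0.38 y 1.19 z -0.12 grip 0.0090
```

>>> jog_arm:
  increments:
    - [[0.004, -0.001, 0.004, 0, 0, 0, 255], [0, 0, 0.004, 0, 0, 0, 255], [0, 0, 0.004, 0, 0, 0, 255], [0, 0, 0.004, 0, 0, 0, 255], [0, 0, 0.004, 0, 0, 0, 255], [0, 0, 0.004, 0, 0, 0, 255], [0, 0, 0, 0, 0, 0, 255]]
  force: 80

```text
clock: 21.45
tcp_pos: [0.4921, -0.1011, 0.0517]
orientation: [0.0, 0.767, 0.641, 0.0]
wrist_force: [0.1, 5.5, -1.4]
finger_gap: 0.0086
grip_force: 78.7
```

```bash
python3 -c "
from h import *
rep()"
```

```text
t 21.45 gap_to_face 1.0 lat 1.3 z 72.1 (mm) yaw -1.7487 tilt [0.0008 0.0005] | F x -5.4 y -0.9 z -1.4 M x -0.13 y 0.92 z 0.07 grip 0.0086
```

>>> jog_arm:
  increments:
    - [[0.003, 0, 0.004, 0, 0, 0, 255], [0, 0, 0.004, 0, 0, 0, 255], [0, 0, 0, 0, 0, 0, 255]]
  force: 80

```text
clock: 21.75
tcp_pos: [0.4922, -0.101, 0.0499]
orientation: [0.001, 0.767, 0.641, -0.0]
wrist_force: [0.3, 1.9, 0.1]
finger_gap: 0.0087
grip_force: 78.9
```

```bash
python3 -c "
from h import *
rep()"
```

```text
t 21.75 gap_to_face 1.1 lat 1.3 z 70.3 (mm) yaw -1.7492 tilt [ 0.0006 -0.0008] | F x -1.9 y -0.1 z 0.1 M x -0.07 y 0.24 z -0.06 grip 0.0087
```

>>> jog_arm:
  increments:
    - [[0, 0, 0.004, 0, 0, 0, 255], [0, 0, 0, 0, 0, 0, 255]]
  force: 80

```text
clock: 21.95
tcp_pos: [0.4922, -0.1008, 0.0491]
orientation: [0.0, 0.767, 0.641, 0.0]
wrist_force: [-0.2, 2.7, 2.5]
finger_gap: 0.0086
grip_force: 79.2
```

```bash
python3 -c "
from h import *
rep()"
```

```text
t 21.95 gap_to_face 1.3 lat 1.4 z 69.5 (mm) yaw -1.7490 tilt [ 0.0008 -0.0005] | F x -2.7 y -0.7 z 2.5 M x -0.14 y 0.20 z -0.03 grip 0.0086
```

>>> jog_arm:
  increments:
    - [[0, 0, -0.003, 0, 0, 0, 255], [0, 0, 0, 0, 0, 0, 180], [0, 0, 0, 0, 0, 0, 100], [0, 0, 0, 0, 0, 0, 60], [0, 0, 0, 0, 0, 0, 60], [0, 0, 0, 0, 0, 0, 60], [0, 0, -0.04, 0, 0, 0, 60], [0, 0, -0.1, 0, 0, 0, 60], [0, 0, -0.15, 0, 0, 0, 60], [0, 0, -0.15, 0, 0, 0, 60], [0, 0, -0.12, 0, 0, 0, 120], [0, 0, -0.08, 0, 0, 0, 255], [0, 0, 0, 0, 0, 0, 255], [0, 0, 0, 0, 0, 0, 255]]
  force: 40

```text
clock: 23.35
tcp_pos: [0.492, -0.1006, 0.2099]
orientation: [0.0, 0.767, 0.641, 0.0]
wrist_force: [-0.5, 0.4, -0.7]
finger_gap: 0.0073
grip_force: 0.0
```

```bash
python3 - <<'E'
from h import *
rep()
from workcell import cams,env,spotter
s=env.get_state();W=cams.read_camera("wrist");S=cams.read_camera("scene")
pw,ps=campose(W,s),campose(S)
for r in spotter.landmark_of("press_tab","wrist"): print("tab w",np.round(r["uv"],1),r["conf"],plane(r["uv"],.174,W,pw).round(4))
for r in spotter.landmark_of("press_tab","scene"): print("tab s",np.round(r["uv"],1),r["conf"],plane(r["uv"],.174,S,ps).round(4))
for r in spotter.landmark_of("claw_low","scene"): print("claw s",np.round(r["uv"],1),r["conf"],plane(r["uv"],.090,S,ps).round(4))
cv2.imwrite("pics/h1.png",np.hstack([cv2.resize(W["pixels"][:,:,::-1],(400,250)),cv2.resize(S["pixels"][80:220,170:394,::-1],(400,250),interpolation=cv2.INTER_CUBIC)]))
E
```

```text
t 23.35 gap_to_face 1.4 lat 1.1 z 230.3 (mm) yaw -1.7491 tilt [ 0.0011 -0.0003] | F x -0.3 y -0.5 z -0.7 M x 0.01 y -0.04 z -0.06 grip 0.0073
tab w [319.4 283.5] 0.96 [ 0.4817 -0.1639  0.174 ]
tab s [257.3 133.8] 0.98 [ 0.4777 -0.1633  0.174 ]
tab s [358.1 184.7] 0.68 [0.4733 0.15   0.174 ]
tab s [455.4 211.1] 0.65 [0.4108 0.3438 0.174 ]
claw s [453.8 231.7] 0.94 [0.3724 0.3379 0.09  ]
claw s [347.6 212.3] 0.9 [0.4778 0.1308 0.09  ]
claw s [255.8 161. ] 0.75 [ 0.4806 -0.1755  0.09  ]
```

View pics/h1.png

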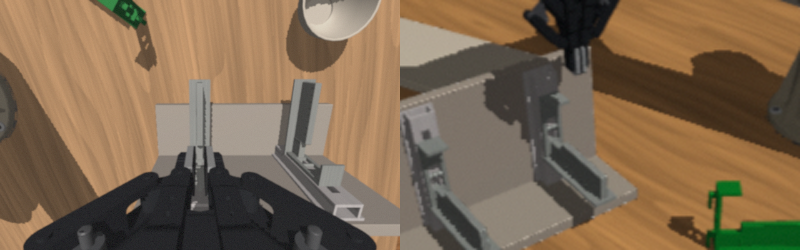

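The picture shows the bracket hanging on the bare upright (tab at h1 (558,97)), hand clear above it. Next I'll shut the fingers, move over the tab and lower gently.

>>> jog_arm:
  increments:
    - [[-0.024, 0, 0, 0, 0, 0, 255], [-0.06, 0, 0, 0, 0, 0, 255], [-0.08, 0, 0, 0, 0, 0, 255], [-0.07, 0, 0, 0, 0, 0, 255], [-0.03, 0, 0, 0, 0, 0, 255], [0, 0, 0, 0, 0, 0, 255], [0, 0, 0.06, 0, 0, 0, 255], [0, 0, 0.08, 0, 0, 0, 255], [0, 0, 0.06, 0, 0, 0, 255], [0, 0, 0.03, 0, 0, 0, 255], [0, 0, 0, 0, 0, 0, 255]]
  force: 40

```text
clock: 24.7
tcp_pos: [0.4794, -0.1647, 0.1511]
orientation: [-0.001, 0.767, 0.642, -0.0]
wrist_force: [0.7, 0.0, -0.1]
finger_gap: -0.0002
grip_force: 0.0
```

```bash
python3 - <<'E'
from h import *
rep()
E
```

```text
t 24.70 gap_to_face -63.9 lat -0.0 z 171.5 (mm) yaw -1.7486 tilt [-0.0018  0.0012] | F x -0.1 y 0.7 z -0.1 M x -0.02 y -0.01 z -0.03 grip -0.0002
```

>>> jog_arm:
  increments:
    - [[0, 0.004, 0.006, 0, 0, 0, 255], [0, 0, 0.006, 0, 0, 0, 255], [0, 0, 0.006, 0, 0, 0, 255], [0, 0, 0.006, 0, 0, 0, 255], [0, 0, 0.006, 0, 0, 0, 255], [0, 0, 0.006, 0, 0, 0, 255], [0, 0, 0.006, 0, 0, 0, 255], [0, 0, 0, 0, 0, 0, 255]]

```text
clock: 25.5
tcp_pos: [0.4809, -0.1656, 0.1412]
orientation: [-0.0, 0.767, 0.641, -0.0]
wrist_force: [0.7, -0.4, 0.5]
finger_gap: 0.0003
grip_force: 0.0
```

```bash
python3 - <<'E'
from h import *
rep()
E
```

```text
t 25.50 gap_to_face -64.5 lat 1.6 z 161.6 (mm) yaw -1.7491 tilt [-0.0004  0.0003] | F x 0.2 y 0.7 z 0.5 M x 0.04 y -0.02 z -0.04 grip 0.0003
```

>>> jog_arm:
  increments:
    - [[0, 0, 0.005, 0, 0, 0, 255], [0, 0, 0.005, 0, 0, 0, 255], [0, 0, 0.005, 0, 0, 0, 255], [0, 0, 0, 0, 0, 0, 255]]

```text
clock: 25.9
tcp_pos: [0.4814, -0.1658, 0.1386]
orientation: [0.001, 0.767, 0.641, 0.0]
wrist_force: [-0.8, 1.1, 5.0]
finger_gap: -0.0001
grip_force: 2.4
```

```bash
python3 - <<'E'
from h import *
rep()
E
```

```text
t 25.90 gap_to_face -64.6 lat 2.1 z 159.0 (mm) yaw -1.7490 tilt [ 0.0011 -0.0006] | F x -0.9 y -0.9 z 5.0 M x -0.24 y 0.04 z -0.01 grip -0.0001
```

>>> jog_arm:
  increments:
    - [[0, 0, 0.004, 0, 0, 0, 255], [0, 0, 0.004, 0, 0, 0, 255], [0, 0, 0, 0, 0, 0, 255]]

```text
clock: 26.2
tcp_pos: [0.4815, -0.1659, 0.137]
orientation: [0.001, 0.767, 0.641, 0.0]
wrist_force: [-1.6, 0.9, 7.5]
finger_gap: 0.0
grip_force: 3.8
```

```bash
python3 - <<'E'
from h import *
rep()
E
```

```text
t 26.20 gap_to_face -64.7 lat 2.2 z 157.4 (mm) yaw -1.7491 tilt [ 0.0016 -0.0009] | F x -0.6 y -1.7 z 7.5 M x -0.44 y 0.09 z -0.00 grip 0.0000
```

>>> jog_arm:
  increments:
    - [[0, 0, 0.005, 0, 0, 0, 255], [0, 0, 0.005, 0, 0, 0, 255], [0, 0, 0.005, 0, 0, 0, 255], [0, 0, 0.005, 0, 0, 0, 255], [0, 0, 0, 0, 0, 0, 255]]

```text
clock: 26.7
tcp_pos: [0.4807, -0.1654, 0.1301]
orientation: [-0.001, 0.767, 0.641, -0.0]
wrist_force: [0.3, 0.4, 0.0]
finger_gap: -0.0001
grip_force: 0.0
```

```bash
python3 - <<'E'
from h import *
rep()
E
```

```text
t 26.70 gap_to_face -64.3 lat 1.3 z 150.5 (mm) yaw -1.7491 tilt [-0.0009  0.0008] | F x -0.4 y 0.2 z 0.0 M x -0.01 y 0.03 z -0.02 grip -0.0001
```

>>> jog_arm:
  increments:
    - [[0, 0, 0.005, 0, 0, 0, 255], [0, 0, 0.005, 0, 0, 0, 255], [0, 0, 0.005, 0, 0, 0, 255], [0, 0, 0, 0, 0, 0, 255]]

```text
clock: 27.1
tcp_pos: [0.4813, -0.1656, 0.1293]
orientation: [0.001, 0.767, 0.641, 0.0]
wrist_force: [-5.5, 3.1, 17.5]
finger_gap: -0.0002
grip_force: 8.7
```

```bash
python3 - <<'E'
from h import *
rep()
E
```

```text
t 27.10 gap_to_face -64.4 lat 2.0 z 149.7 (mm) yaw -1.7489 tilt [ 0.0016 -0.0007] | F x -2.1 y -6.0 z 17.5 M x -1.14 y 0.37 z -0.02 grip -0.0002
```

>>> jog_arm:
  increments:
    - [[0, -0.003, 0.005, 0, 0, 0, 255], [0, 0, 0, 0, 0, 0, 255]]

```text
clock: 27.3
tcp_pos: [0.4814, -0.1656, 0.1292]
orientation: [0.002, 0.767, 0.641, 0.001]
wrist_force: [-5.5, 4.3, 23.6]
finger_gap: 0.0002
grip_force: 11.5
```

```bash
python3 - <<'E'
from h import *
rep()
E
```

```text
t 27.30 gap_to_face -64.4 lat 2.1 z 149.6 (mm) yaw -1.7487 tilt [ 0.0039 -0.0013] | F x -3.3 y -6.2 z 23.6 M x -1.21 y 0.55 z 0.00 grip 0.0002
```

>>> jog_arm:
  increments:
    - [[0, 0, -0.04, 0, 0, 0, 255], [0, 0, -0.1, 0, 0, 0, 255], [0, 0, -0.15, 0, 0, 0, 255], [0, 0, -0.15, 0, 0, 0, 255], [0.1, 0, 0, 0, 0, 0, 255], [0.15, 0, 0, 0, 0, 0, 255], [0.15, 0, 0, 0, 0, 0, 255], [0.15, 0, 0, 0, 0, 0, 255], [0.05, 0, 0, 0, 0, 0, 255], [0, 0, 0, 0, 0, 0, 255]]

```text
clock: 28.3
tcp_pos: [0.5069, -0.0165, 0.2354]
orientation: [-0.0, 0.766, 0.643, -0.0]
wrist_force: [0.8, 1.0, 0.9]
finger_gap: 0.0001
grip_force: 0.0
```

```bash
python3 - <<'E'
from h import *
rep()
from workcell import cams,spotter
S=cams.read_camera("scene");ps=campose(S)
for t,z in (("press_tab",.164),("claw_low",.08),("bracket",.06),("bracket_grip",.088)):
  for r in spotter.landmark_of(t,"scene"):
    if r["uv"][0]<320: print(t,np.round(r["uv"],1),round(r["conf"],2),plane(r["uv"],z,S,ps).round(4))
xa=np.array([np.cos(-1.747),np.sin(-1.747)]);b=np.array([.4755,-.186])+.0013*np.array([-xa[1],xa[0]])
for h in (.059,.062,.069): print(h,proj(np.array([*(b-.018*xa),h+.104]),S,ps).round(1),proj(np.array([*b,h]),S,ps).round(1))
cv2.imwrite("pics/end.png",cv2.resize(S["pixels"][100:220,160:310,::-1],(750,600),interpolation=cv2.INTER_CUBIC))
E
```

```text
t 28.30 gap_to_face 86.9 lat 1.3 z 255.8 (mm) yaw -1.7458 tilt [-0.0007  0.0002] | F x -1.1 y 0.6 z 0.9 M x -0.05 y -0.03 z 0.01 grip 0.0001
press_tab [253.9 139.1] 0.74 [ 0.4896 -0.1636  0.164 ]
claw_low [256.1 161.9] 0.67 [ 0.4733 -0.1838  0.08  ]
bracket [254.2 166.8] 0.82 [ 0.4734 -0.1936  0.06  ]
bracket_grip [271.3 174.6] 0.69 [ 0.493  -0.1034  0.088 ]
0.059 [255.6 137.3] [255.1 168.7]
0.062 [255.5 136.2] [255.  167.8]
0.069 [255.2 133.8] [254.8 165.6]
```

View pics/end.png

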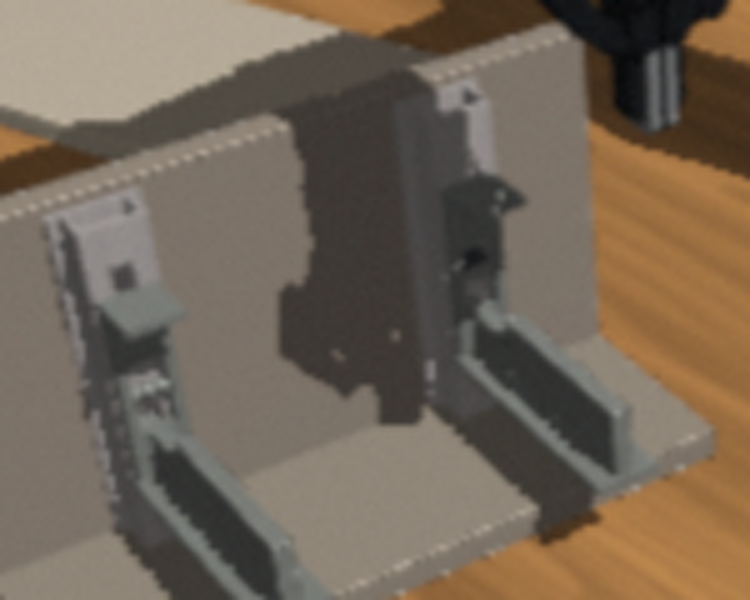

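The picture shows the bracket seated (tab at end (485,190), same distance down the upright as the fitted one at (145,310)). The tab dropped about 14 mm after the snap and met a rigid stop at 23.6 N. The hand is clear, so I'm handing in.

```bash
python3 -c "
from workcell import ticket
print(ticket.hand_in())"
```

```text
the job is handed in; nothing more can be done
None
```

The bracket is hooked in and pressed home on the bare upright, and the job is handed in. The catch itself couldn't be seen: the push force fell to zero, then the tab met a rigid stop. Contact force peaked at about 24 N in the readings, the hand is clear, and it took about 28 s.

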